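Lay out the slide-staining line

ROBOT

A 7-joint arm with a two-finger parallel gripper is mounted at the origin on the work surface. World frame = base frame: x ahead of the robot, y to its left, z up, the work surface at z = 0. Lengths are in m, angles in rad, forces in N, time in s.
With the tool pointing down it reaches from about 0.425 to 0.875 m from the base axis. Payload 8.4 kg.
Tool frame: the origin (TCP) lies on the centre line of the jaws, within the pads' length; the fingertips stand 8 mm ahead of it and the grasp point (between the pads) lies 11 mm behind it (tips_ahead is the distance from the TCP to the fingertips, in m); z points along the fingers, y is the line along which they close (so a half turn about z gives the same grasp; the last joint's range is limited). The gripper opens to 87 mm and grips with 3 to 60 N. Pads are 19 mm wide; open, the fingers measure 117 mm over their backs; the gripper's body (75 mm by 190 mm) begins 51 mm behind the grasp point.
Start: joints at [1.215, 0.333, 0.04, 1.465, -0.013, 1.343, -0.059], TCP at [0.165, -0.629, 0.231] pointing down, gripper open.
Joint ranges: [-2.58, 2.58], [-0.38, 2.09], [-1.3, 1.39], [0.25, 2.4], [-1.5, 4.64], [0.08, 2.09], [-2.65, 2.65]. Speed limits (rad/s): [2.22, 2.22, 2.79, 2.79, 3.14, 3.14, 3.14].

INTERFACE

Orientations are given as [roll, pitch, yaw] about the fixed x, y, z axes, in that order (R = Rz(yaw) Ry(pitch) Rx(roll)).
In Python, from bench import get_obs, camera, job_done, recognise, outline_of, tips_ahead gives the robot as it stands.
- The arm moves only by the tool move_arm, never from a script. Its argument "plan" is one flat list of numbers, 6 for each row, row after row: the shift along the tool's x, y, z in units of 10 cm (1.0 is 10 cm), then the turn, a rotation vector about the tool's x, y, z in units of pi/2 rad (1.0 is pi/2 rad). A call has 1 to 20 rows; each row is the pose to reach, as a shift and turn from the pose commanded when the call began, along the tool's axes at that moment; what a row does not reach only later rows make up. A row lasts 1/10 s, in which the tool goes at most 50 mm and 8.59 degrees, less where a joint would pass 70% of its speed; a pose out of reach is approached as far as the arm can. A call with a number of a shift or a turn outside -1 to 1 is refused whole. A call with a gripper value outside its range is refused whole. "grip" is the closure, from -1 (fully open) to 1 (shut), so that 0 is half open, set as the call begins (left out, the last holds). The fingers move at their own pace and stop on an object; the grip force is fixed at half the most. Time passes only in rows, so rows that repeat a pose let the fingers close. It gives the time, the measured TCP pose, the force, the opening and the grip force at its end, in the units of the state.
- get_obs(): the state, without advancing time (a new reading comes with each control period).
- camera(name): name is "scene" or "top" or "wrist"; returns a dict with "image" (480x640x3 uint8, blue, green, red), "fov_y" (degrees; the focal length in pixels is half the picture's height over the tangent of half this angle, whatever the lens; pixels are square), "cx", "cy" (the principal point, pixels), "R" (3x3) and "t" (3): a world point X has camera coordinates R X + t. Camera axes: x right, y down, z forward; pixel columns grow to the right and rows downward; lengths in m; the calibration is good to about 2 mm. A picture is of the moment at which its call begins. There is no depth.
- job_done(): hands the job in; it is judged then, once.
Trained networks look in a picture, given as the dict that the camera call returned (one of the last four; its "shot" number tells which), for a name from the list of things; names that differ only in an ending like _2 or _b are one class to them, and where a whole thing is asked for, a point or a joint stands for the part that bears it (a point fixed in the world has none). Each returns a list of dicts, best first, with "conf" (0 to 1); they miss things now and then, are a little off and sometimes report something else, mostly with a low value. They report only what shows in the picture. A call takes as long as a camera call.
- recognise(name, picture): "at" ([x, y, z] in m, in world coordinates, good to about 4 mm: the middle of the surface that is visible of it).
- outline_of(name, picture): "region" (480x640 bool, what is visible of it).
The state is a dict: "clock": time; "q": joint angles; "dq": joint speeds; "joint_torque": joint torques, N m; "eef_pos": TCP position; "ee_rot": TCP orientation; "ft_force": force on the tool from outside, world axes, zero at the start; "ft_torque": the same for the moment, N m; "grip_width": finger opening in m; "finger_force": force on a finger pad.
Only numpy, scipy, OpenCV 4.12 (cv2) and the standard library are available. Lean on these libraries where they do the work, as an engineer would, in place of code of your own. Each camera call takes 0.05 s, during which the arm holds its last target. There are 200 camera calls.

TASK

Set out the slide-staining line on the grey mat: stand the steel dish in the middle of the mat, midway between the hot plate and the slide rack and in line with them, its long sides along the mat; stand the capped jar midway between the dish and the slide rack, in the same line; and stand the small dropper bottle centred behind the dish (on the side away from the robot), leaving about 3 cm between them. Put the steel lid on the dish so that it sits fully home, keep the dish, jar and dropper bottle upright throughout, and leave everything else on the bench where it is.

Things in the scene. Friction and masses are not known exactly. Their poses are not given: they have to be found in the camera images.
- mat: flat grey mat 200 by 540 mm, 1 mm thick (soft: things on it stand at height 0), fixed. Origin: midway between the centres of hot plate and rack, the middle of the mat, at table height. y axis: along its length, through the centres of plate and rack; x axis: away from the robot
- hotplate: small square hot plate, white body with a dark steel top 100 by 100 mm, 47 mm high, knob on the side facing the robot, fixed on one end of the mat (left or right), 200 mm from the mat's origin. Origin: centre of its underside; axes parallel to the mat's
- rack: wooden slide rack full of glass slides, 100 mm (its x, across the mat) by 76 mm, 66 mm high, fixed on the other end of the mat, 200 mm from the mat's origin. Origin: centre of its underside; axes parallel to the mat's
- dish: open rectangular stainless-steel staining dish, 60 mm (x) by 84 mm (y, long side) by 45 mm high, walls and floor 4 mm, 0.16 kg, loose. Origin: centre of its underside, z up. Can be gripped from outside across its 60 mm width
- lid: steel lid of the dish, lying plug down: plug 44 by 68 mm, 6 mm deep (4 mm play all round in the dish); above it a plate 66 (x) by 90 mm (y), 4 mm thick; on top a black bar handle 12 mm wide (x), 50 mm long (y), 10 to 32 mm above the origin. 0.09 kg. Origin: centre of the plug's underside; seated, it is 39 mm above the dish's origin, long side along the dish's
- jar: round white ribbed staining jar with a black screw cap, 74 mm high; body diameter 44 mm, foot diameter 58 mm (10 mm high), cap diameter 46 mm from 58 mm up; 0.11 kg, loose. Origin: centre of its underside
- dropper: small brown glass dropper bottle: glass diameter 32 mm up to 40 mm high, above it a narrow black collar and rubber bulb up to 66 mm; 0.06 kg, loose. Origin: centre of its underside
- flask: bystander, to be left alone: large brown glass bottle with a paper label, diameter 60 mm, 140 mm high, behind the mat. Origin: centre of its underside
- beaker: bystander, to be left alone: white open beaker, rim diameter 62 mm, 70 mm high, behind the mat. Origin: centre of its underside
- marker: bystander, to be left alone: white marker pen, black cap, 140 mm long, 15 mm thick, lying left of the robot's midline near the robot, pointing away from it; origin on its underside, 50 mm from its rear end, x towards the cap. (Steel forceps, 6 mm high, fixed, lie likewise about 0.2 m right of the midline)

How it is judged:
By the outcome, as a careful person would: the job done as asked, in the order asked, and still so for the second after the job is handed in, with the robot touching nothing.
It also fails if it takes over 96 s, if anything falls off the work surface, if the arm or the gripper's body presses on something with over 40 N, if the wrist force passes 120 N, or if a joint passes its speed limit or range.

## Working session

There is one attempt and no reset: what is moved stays moved. The work goes in short steps, Python scripts to look and compute and a tool call to move; the robot and the scene stay as the last step left them, time stands still between calls to the robot, and variables do not carry over. Pictures are saved under pics/ and viewed, at most 14 in all, crops included, and the job is handed in when it is done.

Besides the shell and the picture viewer there is one more tool, called after "Request:" as name(argument=value, ...) on one line, values as JSON. move_arm: Moves the arm, as the interface text tells. Its arguments: {"type":"object","properties":{"plan":{"type":"array"},"grip":{"type":"number"}},"required":["plan"]}

```bash
ls; mkdir -p pics; cat > h.py <<'E'
import numpy as np, cv2
from bench import *
def proj(c,X):
    X=np.atleast_2d(X); p=X@np.array(c['R']).T+np.array(c['t'])
    f=240/np.tan(np.radians(c['fov_y'])/2)
    return np.c_[c['cx']+f*p[:,0]/p[:,2],c['cy']+f*p[:,1]/p[:,2]]
def unproj(c,uv,z):
    R=np.array(c['R']);t=np.array(c['t']);f=240/np.tan(np.radians(c['fov_y'])/2)
    o=-R.T@t; uv=np.atleast_2d(uv)
    d=np.c_[(uv[:,0]-c['cx'])/f,(uv[:,1]-c['cy'])/f,np.ones(len(uv))]@R
    return o+d*((z-o[2])/d[:,2])[:,None]
E
python3 - <<'E'
from h import *
s=get_obs(); print(s)
for n in ('scene','top'):
    c=camera(n); cv2.imwrite(f'pics/{n}0.png',c['image'])
    print(n,c['fov_y'],np.round(-np.array(c['R']).T@c['t'],3))
    for k in 'mat hotplate rack dish lid jar dropper flask beaker marker'.split():
        r=recognise(k,c); print(k,[(np.round(a['at'],3),round(a['conf'],2)) for a in r[:2]])
E
```

```text
pics
{'clock': 0.0, 'q': array([ 1.21481997,  0.33385246,  0.03986456,  1.46627357, -0.01337488,
        1.34329309, -0.05849901]), 'dq': array([-0.00214498, -0.00160453, -0.00032762, -0.00015438,  0.00024238,
        0.00106388, -0.00061698]), 'joint_torque': array([-9.41817161e-04, -6.56378889e+01,  1.33478254e+00, -4.03812969e+01,
       -5.96938748e-02,  4.47489973e-02,  1.97136837e-04]), 'eef_pos': array([ 0.16493029, -0.62825716,  0.2296958 ]), 'ee_rot': array([-3.14003674e+00,  1.25617239e-04,  2.56774615e-01]), 'ft_force': array([-0.56478087, -1.07830634,  0.28535125]), 'ft_torque': array([ 0.02977078,  0.00774041, -0.03750647]), 'finger_force': 0.0, 'grip_width': 0.08674785372286037}
scene 47.66980582120082 [ 0.976 -0.55   0.723]
mat [(array([ 0.631, -0.015, -0.   ]), 0.6), (array([ 0.747, -0.173,  0.045]), 0.49)]
hotplate [(array([ 0.648, -0.197,  0.048]), 0.97)]
rack [(array([0.601, 0.196, 0.028]), 0.83)]
dish [(array([0.456, 0.099, 0.02 ]), 0.9), (array([ 0.744, -0.172,  0.045]), 0.17)]
lid [(array([0.423, 0.304, 0.012]), 0.66)]
jar [(array([ 0.483, -0.103,  0.048]), 0.58
[... 158 characters left out ...]
y([0.393, 0.19 , 0.011]), 0.69)]
top 52.2801252959689 [4.960e-01 1.000e-03 1.029e+00]
mat [(array([0.614, 0.018, 0.005]), 0.75), (array([0.419, 0.31 , 0.011]), 0.58)]
hotplate [(array([ 0.639, -0.186,  0.048]), 0.72)]
rack [(array([0.595, 0.207, 0.045]), 0.69)]
dish [(array([0.458, 0.097, 0.006]), 0.8)]
lid [(array([0.422, 0.308, 0.01 ]), 0.72)]
jar [(array([ 0.474, -0.096,  0.077]), 0.78), (array([0.594, 0.208, 0.043]), 0.52)]
dropper [(array([ 0.419, -0.301,  0.041]), 0.79)]
flask [(array([0.752, 0.145, 0.096]), 0.86), (array([ 0.417, -0.301,  0.042]), 0.35)]
beaker [(array([ 0.758, -0.177,  0.034]), 0.65), (array([0.596, 0.209, 0.044]), 0.17)]
marker [(array([0.386, 0.189, 0.017]), 0.85)]
```

View pics/top0.png

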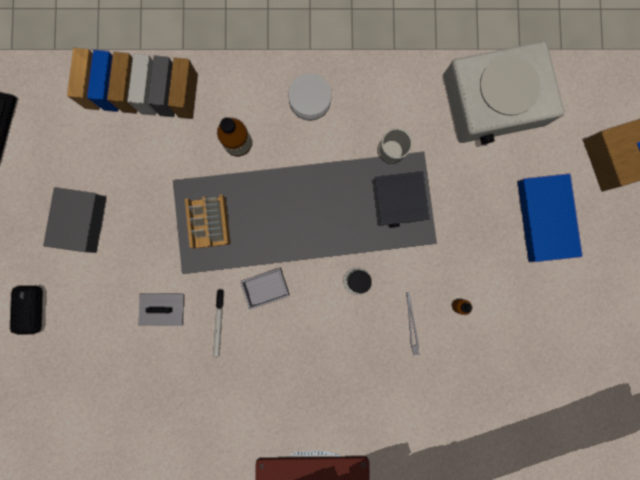

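View pics/scene0.png

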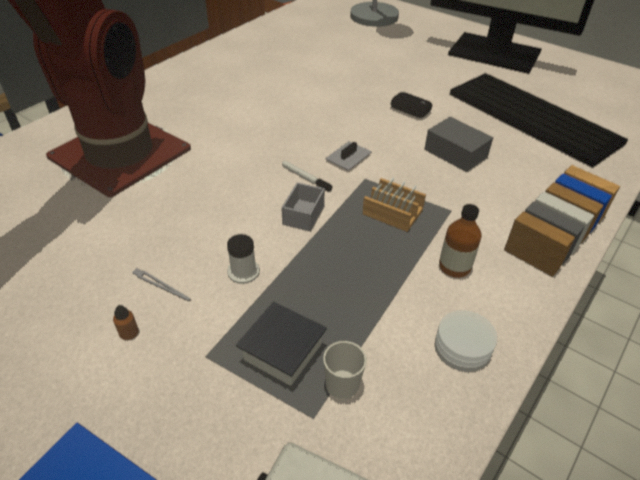

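The top view shows the mat (corners near 174,180 / 424,152 / 436,243 / 183,272) with the rack left (207,222) and the hot plate right (402,198). The dish is at (266,288), lid (160,309), jar (359,281), dropper (462,306) and marker (219,322). Next I'll fit the models' silhouettes to the outlines in both views.

```bash
cat >> h.py <<'E'
from scipy.optimize import minimize
def box(a,b,z0,z1): return [(sx*a/2,sy*b/2,z) for sx in(-1,1) for sy in(-1,1) for z in(z0,z1)]
def cyl(d,z0,z1): return [(d/2*np.cos(t),d/2*np.sin(t),z) for t in np.linspace(0,6.283,25) for z in(z0,z1)]
M=dict(mat=box(.2,.54,.001,.001),hotplate=box(.1,.1,0,.047),rack=box(.1,.076,0,.066),dish=box(.06,.084,0,.045),
 lid=box(.066,.09,.006,.010)+box(.012,.05,.01,.032),jar=cyl(.058,0,.01)+cyl(.046,.058,.074),
 dropper=cyl(.032,0,.04)+cyl(.014,.05,.066))
# parts rendered as union of hulls
P=dict(M={}) 
PARTS={k:[v] for k,v in M.items()}
PARTS['lid']=[box(.066,.09,.006,.010),box(.012,.05,.01,.032)]
PARTS['jar']=[cyl(.058,0,.01),cyl(.044,0,.058),cyl(.046,.058,.074)]
PARTS['dropper']=[cyl(.032,0,.04),cyl(.016,.04,.06)]
def mask(c,k,p,z=0,S=4):
    x,y,a=p; ca,sa=np.cos(a),np.sin(a); m=np.zeros((480*S,640*S),np.uint8)
    for q in PARTS[k]:
        q=np.array(q); w=np.c_[x+ca*q[:,0]-sa*q[:,1],y+sa*q[:,0]+ca*q[:,1],q[:,2]+z]
        h=cv2.convexHull(((proj(c,w)+.5)*S).astype(np.float32))
        cv2.fillConvexPoly(m,np.round(h).astype(np.int32),1)
    return m
def fit(k,views,p0,z=0,yaw=True,S=4):
    obs=[cv2.resize(r.astype(np.uint8)*255,None,fx=S,fy=S,interpolation=cv2.INTER_LINEAR)>127 for c,r in views]
    def cost(p):
        p=[p[0],p[1],p[2]*5 if yaw else 0]; e=0
        for (c,r),o in zip(views,obs):
            m=mask(c,k,p,z)>0; e+=1-(m&o).sum()/max(1,(m|o).sum())
        return e
    s=np.array([p0[0],p0[1],p0[2]/5])
    for d in (.012,.004):
        r=minimize(cost,s,method='Nelder-Mead',options=dict(initial_simplex=[s,s+[d,0,0],s+[0,d,0],s+[0,0,2*d]],xatol=1e-4,fatol=1e-4,maxiter=90)); s=r.x
    return [s[0],s[1],s[2]*5],r.fun/len(views)
def region(k,c,mat_hull=False):
    r=outline_of(k,c)
    if not r: return None
    g=r[0]['region']
    if mat_hull: 
        h=cv2.convexHull(cv2.findNonZero(g.astype(np.uint8))); g=np.zeros((480,640),np.uint8); cv2.fillConvexPoly(g,h,1); g=g>0
    return g
E
python3 - <<'E'
from h import *
C={n:camera(n) for n in('scene','top')}
init=dict(mat=(.615,.01,.1),hotplate=(.64,-.19,.1),rack=(.595,.2,.1),dish=(.457,.097,.2),lid=(.42,.306,0),jar=(.475,-.098,0),dropper=(.42,-.305,0))
for k,p in init.items():
    out=[]
    R={n:region(k,c,k in('mat','hotplate','rack','dish')) for n,c in C.items()}
    for vs in(['scene'],['top'],['scene','top']):
        if any(R[n] is None for n in vs): continue
        q,e=fit(k,[(C[n],R[n]) for n in vs],p,yaw=k not in('jar','dropper')); out.append((np.round(q,4).tolist(),round(e,3)))
    print(k,*out,sep='\n  ')
E
```

```text
mat
  ([0.6199, 0.0091, 0.1092], np.float64(0.017))
  ([0.6166, 0.0128, 0.1098], np.float64(0.021))
  ([0.6185, 0.0119, 0.1126], np.float64(0.023))
hotplate
  ([0.6368, -0.1831, 0.1667], np.float64(0.087))
  ([0.639, -0.1877, 0.1251], np.float64(0.074))
  ([0.6389, -0.1862, 0.1181], np.float64(0.087))
rack
  ([0.5985, 0.2078, 0.1664], np.float64(0.197))
  ([0.5928, 0.2081, 0.1097], np.float64(0.082))
  ([0.5954, 0.2097, 0.0991], np.float64(0.152))
dish
  ([0.4602, 0.0907, 0.3268], np.float64(0.033))
  ([0.4578, 0.0938, 0.3257], np.float64(0.059))
  ([0.4585, 0.0926, 0.3234], np.float64(0.059))
lid
  ([0.4193, 0.3061, -0.0245], np.float64(0.049))
  ([0.4156, 0.3096, -0.008], np.float64(0.031))
  ([0.4172, 0.3085, -0.0152], np.float64(0.082))
jar
  ([0.4741, -0.0987, 0.0071], np.float64(0.049))
  ([0.4701, -0.0957, -0.0125], np.float64(0.078))
  ([0.4717, -0.0968, 0.0739], np.float64(0.086))
dropper
  ([0.4188, -0.3112, 0.0848], np.float64(0.062))
  ([0.4164, -0.3097, 0.0981], np.float64(0.082))
  ([0.4165, -0.3103, 0.1194], np.float64(0.093))
```

```bash
cat >> h.py <<'E'
from scipy.spatial.transform import Rotation as Ro
def pose(w): return np.array(w[:3]),Ro.from_euler('xyz',[np.pi,0,w[3]])
def plan(*W,start=None):
    s=get_obs(); print('at',round(s['clock'],2),np.round(s['eef_pos'],4),np.round(s['ee_rot'],3),round(s['grip_width'],4))
    p,R=np.array(s['eef_pos']),Ro.from_euler('xyz',s['ee_rot'])
    if start is not None: p,R=pose(start)
    for w in W:
        q,Q=pose(w); d=R.inv().apply(q-p)*10; t=(R.inv()*Q).as_rotvec()/(np.pi/2)
        print(w,'->',np.round(d,2),np.round(t,3),'rows',int(np.ceil(max(np.linalg.norm(d)/.5,np.degrees(np.linalg.norm(t)*np.pi/2)/8.59))),'TOO FAR' if max(abs(np.r_[d,t]))>1 else '')
        # continue from the rounded command
        p=p+R.apply(np.round(d,2))/10; R=R*Ro.from_rotvec(np.round(t,3)*np.pi/2)
E
python3 - <<'E'
from h import *
plan((.26,-.53,.22,.5),(.35,-.42,.22,.8),(.42,-.30,.2,1.1),(.46,-.17,.18,1.35),(.465,-.04,.16,1.6),(.4585,.093,.12,1.896))
E
```

```text
at 1.9 [ 0.1651 -0.6287  0.2305] [-3.142 -0.     0.257] 0.0869
(0.26, -0.53, 0.22, 0.5) -> [ 1.17 -0.71  0.11] [-0.    -0.    -0.155] rows 3 TOO FAR
(0.35, -0.42, 0.22, 0.8) -> [ 1.32 -0.54 -0.  ] [-0.    -0.    -0.191] rows 3 TOO FAR
(0.42, -0.3, 0.2, 1.1) -> [ 1.34 -0.33  0.2 ] [-0.    -0.    -0.191] rows 3 TOO FAR
(0.46, -0.17, 0.18, 1.35) -> [ 1.34 -0.23  0.2 ] [-0.    -0.    -0.159] rows 3 TOO FAR
(0.465, -0.04, 0.16, 1.6) -> [ 1.28 -0.24  0.2 ] [ 0.    -0.    -0.159] rows 3 TOO FAR
(0.4585, 0.093, 0.12, 1.896) -> [ 1.34 -0.02  0.4 ] [ 0.    -0.    -0.189] rows 3 TOO FAR
```

Request:
move_arm(plan=[1, -1, 0, 0, 0, 0, 1, -1, 0, 0, 0, 0, 1, -1, 0, 0, 0, 0, 1, -1, 0, 0, 0, 0], grip=-1)

```text
clock: 2.3
eef_pos: [0.2409, -0.5019, 0.2312]
ee_rot: [-3.141, -0.002, 0.264]
ft_force: [-0.1, 0.8, 0.4]
grip_width: 0.0868
finger_force: 0.0
```

Request:
move_arm(plan=[1, -1, 0, 0, 0, 0, 1, -1, 0, 0, 0, 0, 1, -1, 0, 0, 0, 0, 1, -1, 0, 0, 0, 0])

```text
clock: 2.7
eef_pos: [0.3113, -0.3799, 0.2311]
ee_rot: [-3.142, -0.002, 0.264]
ft_force: [-1.0, -0.6, 0.3]
grip_width: 0.0873
finger_force: 0.0
```

Request:
move_arm(plan=[1, -1, 0, 0, 0, 0, 1, -1, 0, 0, 0, 0, 1, -1, 0, 0, 0, 0, 1, -1, 0, 0, 0, 0])

```text
clock: 3.1
eef_pos: [0.382, -0.2579, 0.2311]
ee_rot: [-3.142, -0.002, 0.264]
ft_force: [-0.0, -0.3, 0.2]
grip_width: 0.0871
finger_force: 0.0
```

Request:
move_arm(plan=[1, -1, 0.2, 0, 0, 0, 1, -1, 0.2, 0, 0, 0, 1, -1, 0.2, 0, 0, 0, 1, -1, 0.2, 0, 0, 0, 1, -1, 0.2, 0, 0, 0])

```text
clock: 3.6
eef_pos: [0.4506, -0.1403, 0.2105]
ee_rot: [-3.142, 0.0, 0.258]
ft_force: [0.1, -1.9, -0.5]
grip_width: 0.0868
finger_force: 0.0
```

```bash
python3 - <<'E'
from h import *
plan((.46,-.05,.19,.95),(.46,.045,.17,1.5),(.4585,.093,.12,1.896))
E
```

```text
at 3.6 [ 0.4506 -0.1403  0.2105] [-3.142  0.     0.258] 0.0868
(0.46, -0.05, 0.19, 0.95) -> [ 0.32 -0.85  0.2 ] [-0.    0.   -0.44] rows 5 
(0.46, 0.045, 0.17, 1.5) -> [ 0.77 -0.55  0.2 ] [-0.    0.   -0.35] rows 4 
(0.4585, 0.093, 0.12, 1.896) -> [ 0.48 -0.05  0.5 ] [-0.    -0.    -0.253] rows 3
```

Request:
move_arm(plan=[0.32, -0.85, 0.2, 0, 0, -0.44, 0.32, -0.85, 0.2, 0, 0, -0.44, 0.32, -0.85, 0.2, 0, 0, -0.44, 0.32, -0.85, 0.2, 0, 0, -0.44, 0.32, -0.85, 0.2, 0, 0, -0.44, 0.32, -0.85, 0.2, 0, 0, -0.44])

```text
clock: 4.2
eef_pos: [0.4596, -0.0518, 0.1907]
ee_rot: [3.141, 0.0, 0.947]
ft_force: [0.0, 0.1, 0.2]
grip_width: 0.0872
finger_force: 0.0
```

Request:
move_arm(plan=[0.77, -0.55, 0.2, 0, 0, -0.35, 0.77, -0.55, 0.2, 0, 0, -0.35, 0.77, -0.55, 0.2, 0, 0, -0.35, 0.77, -0.55, 0.2, 0, 0, -0.35, 0.77, -0.55, 0.2, 0, 0, -0.35])

```text
clock: 4.7
eef_pos: [0.4602, 0.0438, 0.1706]
ee_rot: [3.142, 0.0, 1.495]
ft_force: [-0.0, -0.1, -0.2]
grip_width: 0.0873
finger_force: 0.0
```

Request:
move_arm(plan=[0.48, -0.05, 0.5, 0, 0, -0.253, 0.48, -0.05, 0.5, 0, 0, -0.253, 0.48, -0.05, 0.5, 0, 0, -0.253, 0.48, -0.05, 0.5, 0, 0, -0.253, 0.48, -0.05, 0.5, 0, 0, -0.253])

```text
clock: 5.2
eef_pos: [0.459, 0.092, 0.1209]
ee_rot: [3.141, 0.0, 1.887]
ft_force: [-0.9, 0.5, 0.6]
grip_width: 0.0873
finger_force: 0.0
```

```bash
python3 - <<'E'
from h import *
c=camera('wrist'); cv2.imwrite('pics/w1.png',c['image'])
r=region('dish',c)
if r is not None:
    r=region('dish',c,True); print(r.sum()); print(fit('dish',[(c,r)],(.4585,.0926,.324)))
plan((.4585,.093,.02,1.895))
E
```

```text
at 5.3 [0.459  0.0922 0.121 ] [3.141 0.    1.889] 0.0871
(0.4585, 0.093, 0.02, 1.895) -> [ 0.01 -0.    1.01] [ 0.     0.    -0.004] rows 3 TOO FAR
```

View pics/w1.png

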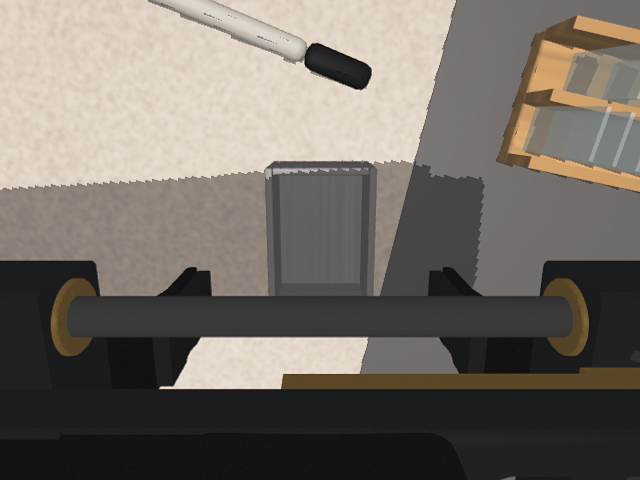

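The wrist view shows the dish (columns 265–377) centred between the fingers (210–430) and square to them. I'll go down and grip it.

```bash
python3 - <<'E'
from h import *
c=camera('wrist')
a,b=unproj(c,[(266,167),(377,167)],.045); print(a,b,np.linalg.norm(a-b)); yw=.322
m=(a+b)/2; print(m-.042*np.array([-np.sin(yw),np.cos(yw),0]))
E
```

```text
[0.41831395 0.12371514 0.045     ] [0.47430641 0.14211002 0.045     ] 0.058936637395557816
[0.45960169 0.09307119 0.045     ]
```

Request:
move_arm(plan=[0, 0, 0.5, 0, 0, -0.004, 0, 0, 1, 0, 0, -0.004, 0, 0, 1, 0, 0, -0.004, 0, 0, 1, 0, 0, -0.004])

```text
clock: 5.75
eef_pos: [0.4583, 0.0931, 0.0212]
ee_rot: [-3.14, -0.001, 1.9]
ft_force: [0.6, 0.9, 0.6]
grip_width: 0.0868
finger_force: 0.0
```

Request:
move_arm(plan=[0, 0, 0, 0, 0, 0, 0, 0, 0, 0, 0, 0, 0, 0, 0, 0, 0, 0, 0, 0, 0, 0, 0, 0, 0, 0, 0, 0, 0, 0, 0, 0, 0, 0, 0, 0], grip=1)

```text
clock: 6.35
eef_pos: [0.4591, 0.093, 0.0214]
ee_rot: [3.141, 0.001, 1.901]
ft_force: [-1.8, -1.6, 9.1]
grip_width: 0.0597
finger_force: 30.0
```

```bash
python3 - <<'E'
from h import *
plan((.46,.09,.08,1.9),(.535,.052,.08,1.8),(.6175,.0115,.07,1.681),(.6175,.0115,.0225,1.681))
E
```

```text
at 6.35 [0.4591 0.093  0.0214] [3.141e+00 1.000e-03 1.901e+00] 0.0597
(0.46, 0.09, 0.08, 1.9) -> [-0.03 -0.   -0.59] [0.001 0.    0.001] rows 2 
(0.535, 0.052, 0.08, 1.8) -> [-0.6   0.59  0.  ] [-0.     0.     0.063] rows 2 
(0.6175, 0.0115, 0.07, 1.681) -> [-0.59  0.71  0.1 ] [-0.     0.     0.076] rows 2 
(0.6175, 0.0115, 0.0225, 1.681) -> [ 0.   -0.    0.48] [-0.  0.  0.] rows 1
```

Request:
move_arm(plan=[0, 0, -0.3, 0, 0, 0, 0, 0, -0.59, 0, 0, 0, 0, 0, -0.59, 0, 0, 0])

```text
clock: 6.65
eef_pos: [0.4606, 0.0936, 0.0828]
ee_rot: [3.137, 0.001, 1.901]
ft_force: [0.0, 0.5, -1.8]
grip_width: 0.06
finger_force: 29.9
```

Request:
move_arm(plan=[-0.3, 0.3, 0, 0, 0, 0.03, -0.6, 0.59, 0, 0, 0, 0.063, -0.6, 0.59, 0, 0, 0, 0.063, -0.6, 0.59, 0, 0, 0, 0.063])

```text
clock: 7.05
eef_pos: [0.5335, 0.0551, 0.0783]
ee_rot: [-3.14, -0.001, 1.801]
ft_force: [-1.0, 0.9, -3.0]
grip_width: 0.0597
finger_force: 29.9
```

Request:
move_arm(plan=[-0.3, 0.36, 0, 0, 0, 0.04, -0.59, 0.71, 0.1, 0, 0, 0.076, -0.59, 0.71, 0.1, 0, 0, 0.076, -0.59, 0.71, 0.1, 0, 0, 0.076, -0.59, 0.71, 0.1, 0, 0, 0.076])

```text
clock: 7.55
eef_pos: [0.615, 0.0159, 0.0693]
ee_rot: [-3.14, -0.001, 1.685]
ft_force: [-0.7, -0.0, -2.3]
grip_width: 0.0597
finger_force: 29.9
```

```bash
python3 - <<'E'
from h import *
c=camera('wrist'); cv2.imwrite('pics/w2.png',c['image'])
plan((.6175,.0115,.0225,1.681))
E
```

```text
at 7.6 [0.6152 0.0157 0.0697] [-3.141 -0.     1.686] 0.0597
(0.6175, 0.0115, 0.0225, 1.681) -> [-0.04  0.02  0.47] [-0.    -0.     0.003] rows 1
```

View pics/w2.png

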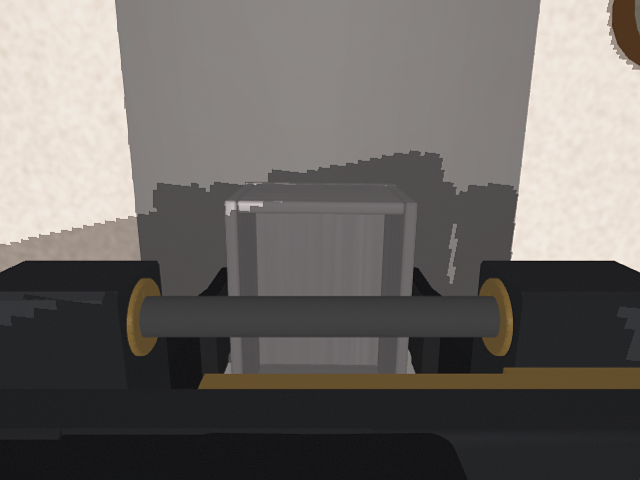

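The wrist view shows the dish held square between the pads (columns 225–415). The mat edges show at left (117,0)–(133,185) and right (540,0)–(522,185), so I can measure the mat's centre line from close up.

```bash
python3 - <<'E'
from h import *
c=camera('wrist'); g=c['image'].astype(int).mean(2)
L=[];R=[]
for v in range(2,180,6):
    d=np.diff(cv2.GaussianBlur(g[v].astype(np.float32)[None],(5,1),1)[0])
    L.append((60+np.argmin(d[60:220])+1,v+.5)); R.append((450+np.argmax(d[450:590])+1,v+.5))
out=[]
for P in(L,R):
    w=unproj(c,P,.001)[:,:2]; vx,vy,x0,y0=cv2.fitLine(w.astype(np.float32),cv2.DIST_HUBER,0,.001,.01).ravel()
    if vy<0: vx,vy=-vx,-vy
    out.append((x0,y0,vx/vy)); print('yaw',-np.arctan2(vx,vy),(x0,y0), 'x at y=.0115', x0+(.0115-y0)*vx/vy)
print(np.mean([o[0]+(.0115-o[1])*o[2] for o in out]))
E
```

```text
yaw 0.11250885 (np.float32(0.51020306), np.float32(0.08156904)) x at y=.0115 0.5181199
yaw 0.10834964 (np.float32(0.70873934), np.float32(0.10751689)) x at y=.0115 0.7191836
0.61865175
```

Request:
move_arm(plan=[-0.04, 0.03, 0.2, 0, 0, 0.003, -0.04, 0.03, 0.35, 0, 0, 0.003, -0.04, 0.03, 0.35, 0, 0, 0.003, -0.04, 0.03, 0.35, 0, 0, 0.003])

```text
clock: 8.05
eef_pos: [0.6193, 0.0111, 0.0346]
ee_rot: [-3.141, -0.0, 1.679]
ft_force: [-0.5, -0.1, -2.3]
grip_width: 0.0596
finger_force: 29.9
```

```bash
python3 - <<'E'
from h import *
plan((.6183,.0115,.0215,1.681))
E
```

```text
at 8.05 [0.6193 0.0111 0.0346] [-3.141 -0.     1.679] 0.0596
(0.6183, 0.0115, 0.0215, 1.681) -> [ 0.   -0.01  0.13] [-0.001 -0.    -0.001] rows 1
```

Request:
move_arm(plan=[0, -0.01, 0.07, 0, 0, 0, 0, -0.01, 0.12, 0, 0, 0, 0, -0.01, 0.13, 0, 0, 0, 0, -0.01, 0.13, 0, 0, 0])

```text
clock: 8.45
eef_pos: [0.6189, 0.0106, 0.0216]
ee_rot: [3.142, -0.0, 1.678]
ft_force: [-0.1, -0.8, -2.6]
grip_width: 0.0599
finger_force: 29.9
```

```bash
python3 - <<'E'
from h import *
plan((.6183,.0115,.0215,1.681))
plan((.618,.0115,.12,1.681),(.55,-.05,.12,1.681),(.4717,-.0968,.12,1.5),(.4717,-.0968,.034,1.5),start=(.6183,.0115,.0215,1.681))
E
```

```text
at 8.45 [0.6189 0.0106 0.0216] [ 3.142 -0.     1.678] 0.0599
(0.6183, 0.0115, 0.0215, 1.681) -> [ 0.01 -0.    0.  ] [ 0.    -0.    -0.002] rows 1 
at 8.45 [0.6189 0.0106 0.0216] [ 3.142 -0.     1.678] 0.0599
(0.618, 0.0115, 0.12, 1.681) -> [ 0.   -0.   -0.99] [0. 0. 0.] rows 2 
(0.55, -0.05, 0.12, 1.681) -> [-0.54 -0.75  0.  ] [0. 0. 0.] rows 2 
(0.4717, -0.0968, 0.12, 1.5) -> [-0.38 -0.83  0.  ] [ 0.    -0.     0.115] rows 2 
(0.4717, -0.0968, 0.034, 1.5) -> [0.01 0.   0.86] [-0. -0.  0.] rows 2
```

Request:
move_arm(plan=[0.01, 0, 0.01, 0, 0, -0.002, 0.01, 0, 0.015, 0, 0, -0.002, 0.01, 0, 0.015, 0, 0, -0.002])

```text
clock: 8.75
eef_pos: [0.619, 0.0107, 0.0215]
ee_rot: [3.141, 0.001, 1.681]
ft_force: [-7.0, -2.3, 12.2]
grip_width: 0.0594
finger_force: 30.0
```

Request:
move_arm(plan=[0, 0, 0, 0, 0, 0, 0, 0, 0, 0, 0, 0, 0, 0, 0, 0, 0, 0, 0, 0, 0, 0, 0, 0, 0, 0, 0, 0, 0, 0], grip=-1)

```text
clock: 9.25
eef_pos: [0.6188, 0.0116, 0.02]
ee_rot: [-3.142, -0.0, 1.682]
ft_force: [-0.4, -0.4, 0.8]
grip_width: 0.0857
finger_force: 0.0
```

Request:
move_arm(plan=[0, 0, -0.3, 0, 0, 0, 0, 0, -1, 0, 0, 0, 0, 0, -1, 0, 0, 0, 0, 0, -1, 0, 0, 0])

```text
clock: 9.65
eef_pos: [0.621, 0.012, 0.124]
ee_rot: [3.136, 0.001, 1.681]
ft_force: [-0.2, 0.8, -0.9]
grip_width: 0.087
finger_force: 0.0
```

Request:
move_arm(plan=[-0.54, -0.75, 0, 0, 0, 0, -0.54, -0.75, 0, 0, 0, 0, -0.54, -0.75, 0, 0, 0, 0, -0.54, -0.75, 0, 0, 0, 0])

```text
clock: 10.05
eef_pos: [0.5494, -0.0514, 0.1194]
ee_rot: [-3.141, 0.0, 1.68]
ft_force: [-0.2, 0.3, 0.4]
grip_width: 0.0869
finger_force: 0.0
```

Request:
move_arm(plan=[-0.38, -0.83, 0, 0, 0, 0.115, -0.38, -0.83, 0, 0, 0, 0.115, -0.38, -0.83, 0, 0, 0, 0.115, -0.38, -0.83, 0, 0, 0, 0.115])

```text
clock: 10.45
eef_pos: [0.4723, -0.097, 0.1201]
ee_rot: [3.141, -0.0, 1.501]
ft_force: [-0.4, 0.8, 0.4]
grip_width: 0.0869
finger_force: 0.0
```

```bash
python3 - <<'E'
from h import *
plan((.4717,-.0968,.12,1.5))
c=camera('wrist'); cv2.imwrite('pics/w3.png',c['image'])
t=camera('top'); r=region('dish',t,True)
print(fit('dish',[(t,r)],(.618,.0115,.11)))
r=recognise('jar',c); print(r[:1])
E
```

```text
at 10.45 [ 0.4723 -0.097   0.1201] [ 3.141 -0.     1.501] 0.0869
(0.4717, -0.0968, 0.12, 1.5) -> [ 0.   -0.01  0.  ] [ 0.    -0.     0.001] rows 1 
([np.float64(0.6175140232863412), np.float64(0.01178338272678817), np.float64(0.10482212631295444)], np.float64(0.034989241276078165))
[{'at': [0.472, -0.0877, 0.0751], 'conf': 0.67}]
```

View pics/w3.png

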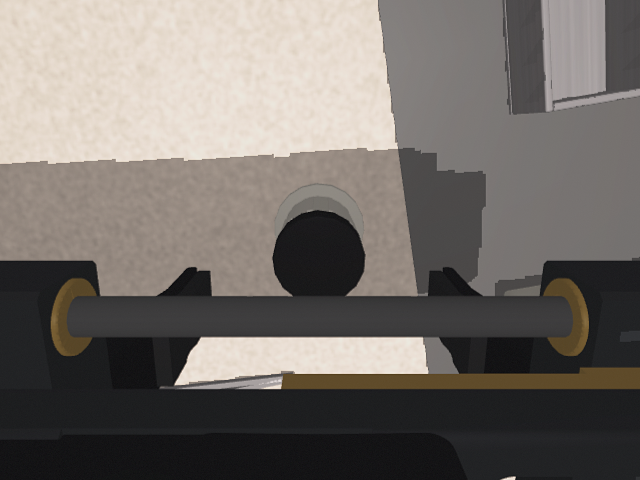

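The wrist view shows the black cap centred at about (319,257), between the fingers. I'll check its world position.

```bash
python3 - <<'E'
from h import *
c=camera('wrist'); u=unproj(c,[(319,257),(273,257),(365,257),(319,211)],.074); print(u)
plan((u[0][0],u[0][1],.034,1.5))
E
```

```text
[[ 0.47299411 -0.09408703  0.074     ]
 [ 0.45067646 -0.0925466   0.074     ]
 [ 0.49531388 -0.09562761  0.074     ]
 [ 0.47456354 -0.07137061  0.074     ]]
at 10.7 [ 0.4729 -0.0962  0.12  ] [ 3.141e+00 -1.000e-03  1.503e+00] 0.0869
(np.float64(0.4729941139314198), np.float64(-0.0940870331286707), 0.034, 1.5) -> [ 0.02 -0.    0.86] [ 0.    -0.001  0.002] rows 2
```

Request:
move_arm(plan=[0.01, 0, 0.4, 0, 0, 0, 0.01, 0, 0.86, 0, 0, 0, 0.01, 0, 0.86, 0, 0, 0, 0.01, 0, 0.86, 0, 0, 0])

```text
clock: 11.1
eef_pos: [0.472, -0.0956, 0.0343]
ee_rot: [-3.14, -0.001, 1.502]
ft_force: [1.8, -0.6, 0.5]
grip_width: 0.0869
finger_force: 0.0
```

Request:
move_arm(plan=[0, 0, 0, 0, 0, 0, 0, 0, 0, 0, 0, 0, 0, 0, 0, 0, 0, 0, 0, 0, 0, 0, 0, 0, 0, 0, 0, 0, 0, 0, 0, 0, 0, 0, 0, 0, 0, 0, 0, 0, 0, 0], grip=1)

```text
clock: 11.8
eef_pos: [0.472, -0.0964, 0.0342]
ee_rot: [3.141, 0.0, 1.501]
ft_force: [-0.5, -0.3, 1.8]
grip_width: 0.045
finger_force: 30.0
```

```bash
python3 - <<'E'
from h import *
X,Y=.6183-.1098*.101,.0115+.994*.101; print(X,Y)
z=get_obs()['eef_pos'][2]
plan((.473,-.095,z+.09,1.5),(.535,.0,z+.09,1.6),(.595,.09,z+.09,1.681),(X,Y,z+.04,1.681),(X,Y,z+.001,1.681))
E
```

```text
0.6072101999999999 0.11189400000000001
at 11.8 [ 0.472  -0.0964  0.0342] [3.141 0.    1.501] 0.045
(0.473, -0.095, np.float64(0.12421559792803105), 1.5) -> [ 0.01  0.01 -0.9 ] [0.    0.    0.001] rows 2 
(0.535, 0.0, np.float64(0.12421559792803105), 1.6) -> [ 1.    0.55 -0.  ] [ 0.     0.    -0.064] rows 3 
(0.595, 0.09, np.float64(0.12421559792803105), 1.681) -> [ 0.88  0.62 -0.  ] [ 0.     0.    -0.052] rows 3 
(0.6072101999999999, 0.11189400000000001, np.float64(0.07421559792803106), 1.681) -> [0.2  0.15 0.5 ] [0. 0. 0.] rows 2 
(0.6072101999999999, 0.11189400000000001, np.float64(0.03521559792803106), 1.681) -> [0.   0.   0.39] [0. 0. 0.] rows 1
```

Request:
move_arm(plan=[0, 0, -0.4, 0, 0, 0, 0, 0, -0.9, 0, 0, 0, 0, 0, -0.9, 0, 0, 0, 0, 0, -0.9, 0, 0, 0])

```text
clock: 12.2
eef_pos: [0.4725, -0.0967, 0.1248]
ee_rot: [3.14, 0.001, 1.5]
ft_force: [-1.0, 0.2, -2.6]
grip_width: 0.0453
finger_force: 30.0
```

Request:
move_arm(plan=[0.4, 0.2, 0, 0, 0, -0.02, 0.8, 0.4, 0, 0, 0, -0.04, 1, 0.55, 0, 0, 0, -0.064, 1, 0.55, 0, 0, 0, -0.064, 1, 0.55, 0, 0, 0, -0.064])

```text
clock: 12.7
eef_pos: [0.5326, -0.0002, 0.1221]
ee_rot: [-3.138, -0.001, 1.602]
ft_force: [-0.4, -0.9, -1.0]
grip_width: 0.0448
finger_force: 30.0
```

Request:
move_arm(plan=[0.4, 0.3, 0, 0, 0, -0.02, 0.7, 0.5, 0, 0, 0, -0.04, 0.88, 0.62, 0, 0, 0, -0.052, 0.88, 0.62, 0, 0, 0, -0.052, 0.88, 0.62, 0, 0, 0, -0.052])

```text
clock: 13.2
eef_pos: [0.5922, 0.088, 0.1229]
ee_rot: [-3.139, 0.001, 1.682]
ft_force: [-0.2, -0.4, -1.9]
grip_width: 0.0448
finger_force: 30.0
```

```bash
python3 - <<'E'
from h import *
plan((.6072,.1119,.074,1.681),(.6072,.1119,.0352,1.681))
c=camera('wrist'); cv2.imwrite('pics/w4.png',c['image'])
E
```

```text
at 13.2 [0.5922 0.088  0.1229] [-3.139e+00  1.000e-03  1.682e+00] 0.0448
(0.6072, 0.1119, 0.074, 1.681) -> [0.22 0.18 0.49] [-0.001  0.     0.001] rows 2 
(0.6072, 0.1119, 0.0352, 1.681) -> [ 0.   -0.    0.39] [-0.  0. -0.] rows 1
```

View pics/w4.png

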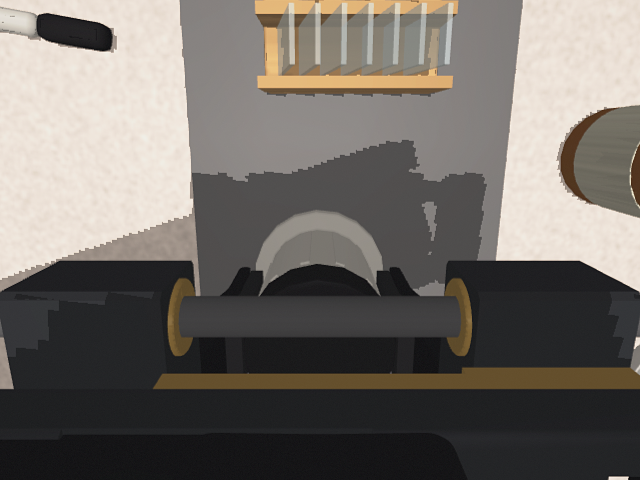

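The wrist view shows the jar held upright, foot front edge at (319,211), and the rack's near face at columns 258–458, base row ~94.

```bash
python3 - <<'E'
from h import *
c=camera('wrist'); s=get_obs(); p=s['eef_pos']; yw=s['ee_rot'][2]; ax=np.array([np.cos(yw),np.sin(yw)])
zb=p[2]-.0342
for z in(zb,zb+.01):
    u=unproj(c,[(319,211)],z)[0]; print('jar ahead of tcp',(u[:2]-p[:2])@ax-.029)
O=np.array([.6183,.0115]);ex=np.array([.994,.1098]);ey=np.array([-.1098,.994])
for q,z in(((262,94),0),((452,94),0),((257,76),.0),((458,12),.066),((258,12),.066)):
    u=unproj(c,[q],z)[0]; print(q,(u[:2]-O)@ex,(u[:2]-O)@ey)
E
```

```text
jar ahead of tcp -0.0017317847332885133
jar ahead of tcp 0.0002515346683202857
(262, 94) -0.05326180910928983 0.16089396296253672
(452, 94) 0.06344973953942276 0.16074765681160522
(257, 76) -0.05595656156519789 0.17135261299210666
(458, 12) 0.04429264845990669 0.19150036728239458
(258, 12) -0.04536264170035798 0.19164288811434507
```

Request:
move_arm(plan=[0.1, 0.1, 0.2, 0, 0, 0, 0.22, 0.18, 0.49, 0, 0, 0, 0.22, 0.18, 0.49, 0, 0, 0, 0.22, 0.18, 0.49, 0, 0, 0, 0.22, 0.18, 0.49, 0, 0, 0])

```text
clock: 13.8
eef_pos: [0.609, 0.112, 0.0763]
ee_rot: [3.14, 0.001, 1.682]
ft_force: [-1.2, -0.4, -0.9]
grip_width: 0.0449
finger_force: 30.0
```

```bash
python3 - <<'E'
from h import *
plan((.6072,.1119,.0345,1.681))
E
```

```text
at 13.8 [0.609  0.112  0.0763] [3.140e+00 1.000e-03 1.682e+00] 0.0449
(0.6072, 0.1119, 0.0345, 1.681) -> [ 0.   -0.02  0.42] [0.001 0.    0.   ] rows 1
```

Request:
move_arm(plan=[0, -0.01, 0.2, 0, 0, 0, 0, -0.01, 0.35, 0, 0, 0, 0, -0.01, 0.41, 0, 0, 0, 0, -0.01, 0.42, 0, 0, 0, 0, -0.01, 0.43, 0, 0, 0])

```text
clock: 14.3
eef_pos: [0.6074, 0.1121, 0.0338]
ee_rot: [-3.141, 0.002, 1.682]
ft_force: [-11.0, -5.1, 22.5]
grip_width: 0.0454
finger_force: 30.0
```

Request:
move_arm(plan=[0, 0, 0, 0, 0, 0, 0, 0, 0, 0, 0, 0, 0, 0, 0, 0, 0, 0, 0, 0, 0, 0, 0, 0, 0, 0, 0, 0, 0, 0], grip=-1)

```text
clock: 14.8
eef_pos: [0.6076, 0.1132, 0.032]
ee_rot: [3.142, -0.0, 1.683]
ft_force: [-0.1, 0.3, 0.6]
grip_width: 0.077
finger_force: 0.0
```

Request:
move_arm(plan=[0, 0, -0.3, 0, 0, 0, 0, 0, -0.9, 0, 0, 0, 0, 0, -0.9, 0, 0, 0, 0, 0, -0.9, 0, 0, 0])

```text
clock: 15.2
eef_pos: [0.6089, 0.1136, 0.1244]
ee_rot: [3.137, 0.0, 1.683]
ft_force: [0.8, 0.5, -0.1]
grip_width: 0.0868
finger_force: 0.0
```

```bash
python3 - <<'E'
from h import *
plan((.55,.02,.13,1.681),(.49,-.07,.15,1.4),(.465,-.17,.15,.9),(.44,-.25,.14,.4),(.4175,-.3103,.12,.11))
E
```

```text
at 15.2 [0.6089 0.1136 0.1244] [3.137 0.    1.683] 0.0868
(0.55, 0.02, 0.13, 1.681) -> [-0.86 -0.69 -0.06] [0.003 0.    0.001] rows 3 
(0.49, -0.07, 0.15, 1.4) -> [-0.83 -0.7  -0.2 ] [-0.     0.     0.179] rows 3 
(0.465, -0.17, 0.15, 0.9) -> [-1.03 -0.07  0.  ] [-0.     0.     0.318] rows 4 TOO FAR
(0.44, -0.25, 0.14, 0.4) -> [-0.78  0.3   0.1 ] [-0.     0.     0.319] rows 4 
(0.4175, -0.3103, 0.12, 0.11) -> [-0.44  0.47  0.2 ] [-0.     0.     0.184] rows 2
```

Request:
move_arm(plan=[-0.86, -0.69, -0.06, 0, 0, 0, -0.86, -0.69, -0.06, 0, 0, 0, -0.86, -0.69, -0.06, 0, 0, 0, -0.86, -0.69, -0.06, 0, 0, 0])

```text
clock: 15.6
eef_pos: [0.5472, 0.0172, 0.1268]
ee_rot: [-3.139, 0.001, 1.679]
ft_force: [0.0, 0.1, -0.3]
grip_width: 0.0869
finger_force: 0.0
```

Request:
move_arm(plan=[-0.83, -0.7, -0.2, 0, 0, 0.18, -0.83, -0.7, -0.2, 0, 0, 0.18, -0.83, -0.7, -0.2, 0, 0, 0.18, -0.83, -0.7, -0.2, 0, 0, 0.18])

```text
clock: 16.0
eef_pos: [0.4882, -0.071, 0.1478]
ee_rot: [3.141, 0.0, 1.399]
ft_force: [-0.2, 0.4, 0.0]
grip_width: 0.0864
finger_force: 0.0
```

Request:
move_arm(plan=[-1, -0.07, 0, 0, 0, 0.32, -1, -0.07, 0, 0, 0, 0.32, -1, -0.07, 0, 0, 0, 0.32, -1, -0.07, 0, 0, 0, 0.32, -1, -0.07, 0, 0, 0, 0.32])

```text
clock: 16.5
eef_pos: [0.4658, -0.1657, 0.1473]
ee_rot: [-3.141, -0.001, 0.901]
ft_force: [0.1, -0.1, 1.2]
grip_width: 0.0873
finger_force: 0.0
```

Request:
move_arm(plan=[-0.78, 0.3, 0.1, 0, 0, 0.32, -0.78, 0.3, 0.1, 0, 0, 0.32, -0.78, 0.3, 0.1, 0, 0, 0.32, -0.78, 0.3, 0.1, 0, 0, 0.32, -0.78, 0.3, 0.1, 0, 0, 0.32])

```text
clock: 17.0
eef_pos: [0.4405, -0.2459, 0.1375]
ee_rot: [-3.141, -0.0, 0.399]
ft_force: [-0.2, 0.5, -0.2]
grip_width: 0.0868
finger_force: 0.0
```

Request:
move_arm(plan=[-0.44, 0.47, 0.2, 0, 0, 0.184, -0.44, 0.47, 0.2, 0, 0, 0.184, -0.44, 0.47, 0.2, 0, 0, 0.184, -0.44, 0.47, 0.2, 0, 0, 0.184])

```text
clock: 17.4
eef_pos: [0.4178, -0.3064, 0.1178]
ee_rot: [-3.141, -0.0, 0.112]
ft_force: [0.9, 0.7, -0.5]
grip_width: 0.0869
finger_force: 0.0
```

```bash
python3 - <<'E'
from h import *
plan((.4175,-.3103,.12,.11))
c=camera('wrist'); cv2.imwrite('pics/w5.png',c['image'])
t=camera('top'); print(fit('jar',[(t,region('jar',t))],(.607,.112,0),yaw=False))
E
```

```text
at 17.4 [ 0.4178 -0.3064  0.1178] [-3.141 -0.     0.112] 0.0869
(0.4175, -0.3103, 0.12, 0.11) -> [-0.01  0.04 -0.02] [-0.001 -0.     0.001] rows 1 
([np.float64(0.6045441204703164), np.float64(0.11184822636836646), np.float64(-0.010598473663907156)], np.float64(0.03971941331875739))
```

View pics/w5.png

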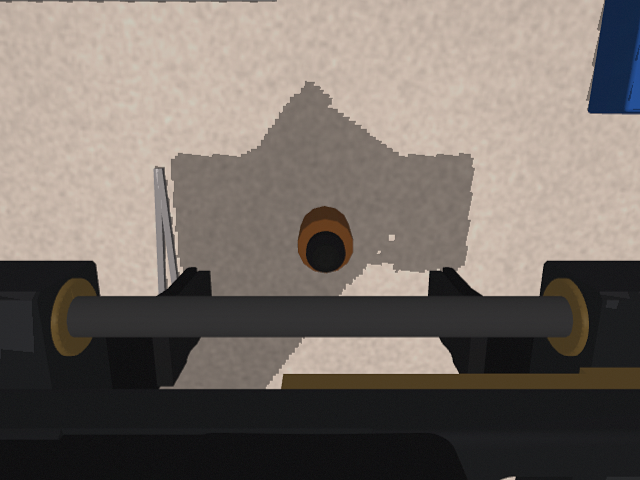

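The wrist view shows the dropper at about (325,240), nearly centred between the fingers. The forceps are at left (155–178, 168–290), only 6 mm high and below the tips' planned height.

```bash
python3 - <<'E'
from h import *
c=camera('wrist'); d=np.array([np.cos(.112),np.sin(.112)])
print(unproj(c,[(325,206)],0)[0][:2]-.016*d, unproj(c,[(325,206)],.04)[0][:2]-.016*d)
print(unproj(c,[(325,251)],.066), unproj(c,[(325,251)],.055),unproj(c,[(298,240),(352,240)],.04))
s=get_obs();print(np.degrees(c['fov_y']), np.round(np.array(c['R']),3))
E
```

```text
[ 0.41750859 -0.31128422] [ 0.42477864 -0.30993909]
[[ 0.42272157 -0.30985738  0.066     ]] [[ 0.41951466 -0.3103647   0.055     ]] [[ 0.41984799 -0.29532698  0.04      ]
 [ 0.42316563 -0.32533776  0.04      ]]
3338.8481504573106 [[ 0.11  -0.994  0.   ]
 [-0.965 -0.107  0.241]
 [-0.239 -0.027 -0.971]]
```

Request:
move_arm(plan=[0, 0.02, 0.5, 0, 0, 0, 0, 0.02, 0.95, 0, 0, 0, 0, 0.02, 0.96, 0, 0, 0, 0, 0.02, 0.96, 0, 0, 0, 0, 0.02, 0.96, 0, 0, 0])

```text
clock: 18.1
eef_pos: [0.4186, -0.3103, 0.0245]
ee_rot: [3.14, -0.002, 0.107]
ft_force: [-0.5, 0.1, 0.4]
grip_width: 0.087
finger_force: 0.0
```

Request:
move_arm(plan=[0, 0, 0, 0, 0, 0, 0, 0, 0, 0, 0, 0, 0, 0, 0, 0, 0, 0, 0, 0, 0, 0, 0, 0, 0, 0, 0, 0, 0, 0, 0, 0, 0, 0, 0, 0, 0, 0, 0, 0, 0, 0, 0, 0, 0, 0, 0, 0], grip=1)

```text
clock: 18.9
eef_pos: [0.417, -0.3096, 0.022]
ee_rot: [-3.141, 0.0, 0.106]
ft_force: [-0.0, -0.2, -0.1]
grip_width: 0.0309
finger_force: 30.4
```

Request:
move_arm(plan=[0, 0, -0.3, 0, 0, 0, 0, 0, -0.7, 0, 0, 0, 0, 0, -1, 0, 0, 0, 0, 0, -1, 0, 0, 0, 0, 0, -1, 0, 0, 0])

```text
clock: 19.4
eef_pos: [0.4172, -0.3099, 0.1224]
ee_rot: [3.141, -0.001, 0.106]
ft_force: [0.3, 0.2, -0.5]
grip_width: 0.0309
finger_force: 30.0
```

```bash
python3 - <<'E'
from h import *
X,Y=.6183+.994*.076,.0115+.1098*.076; print(X,Y)
plan((.51,-.215,.125,.11),(.60,-.12,.125,.11),(.67,-.04,.125,.11),(X,Y,.08,.11))
c=camera('wrist'); cv2.imwrite('pics/w6.png',c['image'][120:400,120:520])
E
```

```text
0.6938439999999999 0.0198448
at 19.4 [ 0.4172 -0.3099  0.1224] [ 3.141e+00 -1.000e-03  1.060e-01] 0.0309
(0.51, -0.215, 0.125, 0.11) -> [ 1.02 -0.85 -0.03] [ 0.001 -0.    -0.003] rows 3 TOO FAR
(0.6, -0.12, 0.125, 0.11) -> [ 1.   -0.84  0.01] [-0. -0.  0.] rows 3 TOO FAR
(0.67, -0.04, 0.125, 0.11) -> [ 0.79 -0.72 -0.  ] [-0. -0.  0.] rows 3 
(0.6938439999999999, 0.0198448, 0.08, 0.11) -> [ 0.3  -0.57  0.45] [-0. -0.  0.] rows 2
```

View pics/w6.png

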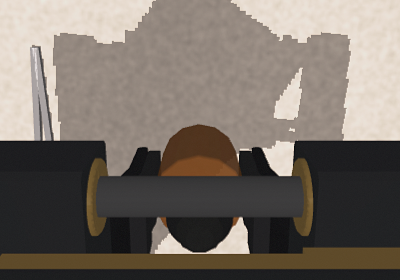

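The crop shows the dropper clamped upright between the pads; its foot's front edge is at full-picture (320,245).

Request:
move_arm(plan=[0.4, -0.35, 0, 0, 0, 0, 0.8, -0.7, 0, 0, 0, 0, 1, -0.85, 0, 0, 0, 0, 1, -0.85, 0, 0, 0, 0, 1, -0.85, 0, 0, 0, 0])

```text
clock: 19.95
eef_pos: [0.5069, -0.2137, 0.1204]
ee_rot: [-3.14, 0.002, 0.108]
ft_force: [-0.2, -0.8, 0.1]
grip_width: 0.0311
finger_force: 30.0
```

Request:
move_arm(plan=[0.4, -0.35, 0, 0, 0, 0, 0.8, -0.7, 0, 0, 0, 0, 1, -0.85, 0, 0, 0, 0, 1, -0.85, 0, 0, 0, 0, 1, -0.85, 0, 0, 0, 0])

```text
clock: 20.45
eef_pos: [0.5969, -0.1204, 0.1208]
ee_rot: [-3.141, 0.002, 0.106]
ft_force: [-0.9, -0.4, 0.0]
grip_width: 0.0312
finger_force: 30.0
```

Request:
move_arm(plan=[0.4, -0.35, 0, 0, 0, 0, 0.7, -0.65, 0, 0, 0, 0, 0.79, -0.72, 0, 0, 0, 0, 0.79, -0.72, 0, 0, 0, 0, 0.79, -0.72, 0, 0, 0, 0])

```text
clock: 20.95
eef_pos: [0.6677, -0.0425, 0.1214]
ee_rot: [3.14, 0.002, 0.103]
ft_force: [-1.2, -0.6, -1.1]
grip_width: 0.0308
finger_force: 30.0
```

```bash
python3 - <<'E'
from h import *
X,Y=.6938,.0198
c=camera('wrist'); s=get_obs(); p=s['eef_pos']; yw=s['ee_rot'][2]; ax=np.array([np.cos(yw),np.sin(yw)])
for z in(p[2]-.022,p[2]+.018): print('ahead',(unproj(c,[(320,245)],z)[0][:2]-p[:2])@ax-.016)
plan((X,Y,.06,.11),(X,Y,.0225,.11))
E
```

```text
ahead 1.6503433644645543e-05
ahead 0.011313274399433942
at 21.0 [ 0.6677 -0.0428  0.1216] [3.14e+00 2.00e-03 1.03e-01] 0.0312
(0.6938, 0.0198, 0.06, 0.11) -> [ 0.32 -0.6   0.61] [ 0.001  0.001 -0.005] rows 2 
(0.6938, 0.0198, 0.0225, 0.11) -> [0.   0.   0.38] [-0. -0.  0.] rows 1
```

Request:
move_arm(plan=[0.2, -0.35, 0, 0, 0, 0, 0.32, -0.6, 0.2, 0, 0, -0.005, 0.32, -0.6, 0.61, 0, 0, -0.005, 0.32, -0.6, 0.61, 0, 0, -0.005, 0.32, -0.6, 0.61, 0, 0, -0.005, 0.32, -0.6, 0.61, 0, 0, -0.005])

```text
clock: 21.6
eef_pos: [0.6952, 0.0215, 0.0633]
ee_rot: [3.141, -0.002, 0.111]
ft_force: [0.9, -1.0, -0.1]
grip_width: 0.0311
finger_force: 30.0
```

```bash
python3 - <<'E'
from h import *
plan((.6938,.0198,.0225,.11))
c=camera('wrist'); r=outline_of('flask',c); print([x['conf'] for x in r])
t=camera('top');f=recognise('flask',t); print(f[:1])
E
```

```text
at 21.6 [0.6952 0.0215 0.0633] [ 3.141e+00 -2.000e-03  1.110e-01] 0.0311
(0.6938, 0.0198, 0.0225, 0.11) -> [-0.02  0.01  0.41] [ 0.001 -0.002  0.001] rows 1 
[0.58]
[{'at': [0.755, 0.1454, 0.0992], 'conf': 0.93}]
```

Request:
move_arm(plan=[-0.01, 0.01, 0.2, 0, 0, 0, -0.01, 0.01, 0.33, 0, 0, 0, -0.01, 0.01, 0.4, 0, 0, 0, -0.01, 0.01, 0.41, 0, 0, 0, -0.01, 0.01, 0.415, 0, 0, 0, -0.01, 0.01, 0.415, 0, 0, 0])

```text
clock: 22.4
eef_pos: [0.6934, 0.0221, 0.0213]
ee_rot: [3.141, 0.0, 0.114]
ft_force: [-6.8, -2.2, 12.3]
grip_width: 0.0311
finger_force: 30.0
```

Request:
move_arm(plan=[0, 0, 0, 0, 0, 0, 0, 0, 0, 0, 0, 0, 0, 0, 0, 0, 0, 0, 0, 0, 0, 0, 0, 0, 0, 0, 0, 0, 0, 0], grip=-0.5)

```text
clock: 22.9
eef_pos: [0.6934, 0.0225, 0.0194]
ee_rot: [-3.141, 0.0, 0.114]
ft_force: [-0.8, 0.5, -0.1]
grip_width: 0.0618
finger_force: 0.0
```

Request:
move_arm(plan=[0, 0, -0.3, 0, 0, 0, 0, 0, -0.8, 0, 0, 0, 0, 0, -1, 0, 0, 0, 0, 0, -1, 0, 0, 0, 0, 0, -1, 0, 0, 0])

```text
clock: 23.4
eef_pos: [0.6934, 0.0223, 0.1195]
ee_rot: [3.141, -0.0, 0.114]
ft_force: [0.2, -0.2, -0.9]
grip_width: 0.0655
finger_force: 0.0
```

```bash
python3 - <<'E'
from h import *
plan((.66,.12,.17,.3),(.60,.2,.17,.7),(.53,.26,.17,1.1),(.47,.29,.16,1.45),(.417,.3085,.13,1.56))
E
```

```text
at 23.4 [0.6934 0.0223 0.1195] [ 3.141 -0.     0.114] 0.0655
(0.66, 0.12, 0.17, 0.3) -> [-0.22 -1.01 -0.51] [ 0.    -0.    -0.119] rows 3 TOO FAR
(0.6, 0.2, 0.17, 0.7) -> [-0.34 -0.94  0.  ] [ 0.    -0.    -0.254] rows 3 
(0.53, 0.26, 0.17, 1.1) -> [-0.15 -0.91  0.  ] [ 0.    -0.    -0.255] rows 3 
(0.47, 0.29, 0.16, 1.45) -> [-0.   -0.67  0.1 ] [ 0.     0.    -0.223] rows 3 
(0.417, 0.3085, 0.13, 1.56) -> [ 0.12 -0.55  0.3 ] [ 0.    0.   -0.07] rows 2
```

Request:
move_arm(plan=[-0.22, -0.3, -0.4, 0, 0, -0.05, -0.22, -0.7, -0.51, 0, 0, -0.119, -0.22, -1, -0.51, 0, 0, -0.119, -0.22, -1, -0.51, 0, 0, -0.119, -0.22, -1, -0.51, 0, 0, -0.119])

```text
clock: 23.9
eef_pos: [0.6593, 0.1197, 0.1688]
ee_rot: [-3.141, 0.003, 0.302]
ft_force: [0.1, -0.9, 0.9]
grip_width: 0.0651
finger_force: 0.0
```

Request:
move_arm(plan=[-0.34, -0.94, 0, 0, 0, -0.254, -0.34, -0.94, 0, 0, 0, -0.254, -0.34, -0.94, 0, 0, 0, -0.254, -0.34, -0.94, 0, 0, 0, -0.254])

```text
clock: 24.3
eef_pos: [0.5992, 0.1984, 0.1695]
ee_rot: [-3.141, 0.002, 0.702]
ft_force: [-0.1, -0.7, 0.9]
grip_width: 0.0655
finger_force: 0.0
```

Request:
move_arm(plan=[-0.15, -0.91, 0, 0, 0, -0.255, -0.15, -0.91, 0, 0, 0, -0.255, -0.15, -0.91, 0, 0, 0, -0.255, -0.15, -0.91, 0, 0, 0, -0.255])

```text
clock: 24.7
eef_pos: [0.5303, 0.2573, 0.1699]
ee_rot: [-3.142, 0.001, 1.097]
ft_force: [1.2, -0.5, -0.3]
grip_width: 0.0655
finger_force: 0.0
```

Request:
move_arm(plan=[0, -0.67, 0.1, 0, 0, -0.223, 0, -0.67, 0.1, 0, 0, -0.223, 0, -0.67, 0.1, 0, 0, -0.223, 0, -0.67, 0.1, 0, 0, -0.223])

```text
clock: 25.1
eef_pos: [0.4716, 0.2872, 0.16]
ee_rot: [-3.141, 0.001, 1.443]
ft_force: [1.2, -0.4, -0.2]
grip_width: 0.0653
finger_force: 0.0
```

Request:
move_arm(plan=[0.12, -0.55, 0.3, 0, 0, -0.07, 0.12, -0.55, 0.3, 0, 0, -0.07, 0.12, -0.55, 0.3, 0, 0, -0.07, 0.12, -0.55, 0.3, 0, 0, -0.07, 0.12, -0.55, 0.3, 0, 0, -0.07])

```text
clock: 25.6
eef_pos: [0.4188, 0.307, 0.131]
ee_rot: [3.141, -0.0, 1.556]
ft_force: [0.3, -1.1, 0.6]
grip_width: 0.0652
finger_force: 0.0
```

```bash
python3 - <<'E'
from h import *
plan((.417,.3085,.1,1.56))
c=camera('wrist'); cv2.imwrite('pics/w7.png',c['image'])
t=camera('top');s=camera('scene')
for k,p in dict(dish=(.618,.0115,.11),jar=(.607,.112,0),dropper=(.6938,.02,0)).items():
    for v in(t,s):
        r=region(k,v,k=='dish')
        if r is not None: print(k,np.round(fit(k,[(v,r)],p,yaw=k=='dish')[0],4))
E
```

```text
at 25.6 [0.4188 0.307  0.131 ] [ 3.141 -0.     1.556] 0.0652
(0.417, 0.3085, 0.1, 1.56) -> [ 0.01 -0.02  0.31] [ 0.    -0.    -0.003] rows 1 
dish [0.6197 0.0094 0.1013]
jar [0.6049 0.112  0.0516]
jar [0.6064 0.1123 0.0589]
dropper [ 0.6853  0.0663 -0.1337]
dropper [0.6939 0.0209 0.0606]
```

View pics/w7.png

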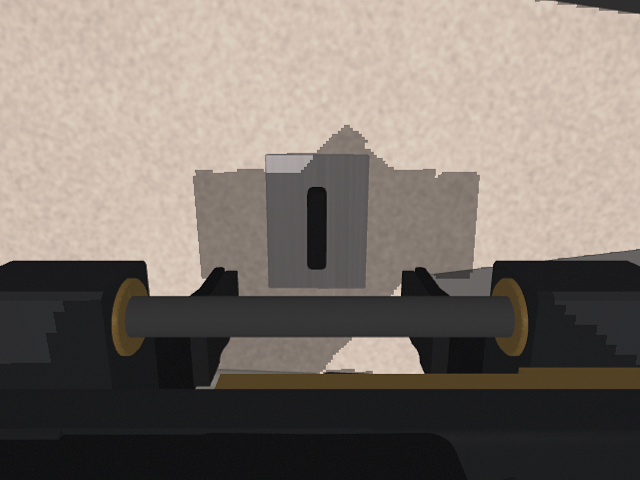

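The wrist view shows the lid's plate with far corners (265,154) and (369,154) and near corners (268,288) and (366,288); the handle spans columns 307–326.

```bash
python3 - <<'E'
from h import *
c=camera('wrist')
u=unproj(c,[(265,154),(369,154),(366,288),(268,288)],.010)[:,:2]; print(u)
print(u.mean(0), 'sizes',np.linalg.norm(u[0]-u[1]),np.linalg.norm(u[1]-u[2]))
e=(u[0]+u[1])/2-(u[2]+u[3])/2; yw=np.arctan2(-e[0],e[1]); print('yaw',yw)
plan((*u.mean(0),.06,yw+np.pi/2),(*u.mean(0),.023,yw+np.pi/2))
E
```

```text
[[0.38322979 0.35474935]
 [0.44868152 0.35398683]
 [0.4480977  0.2641823 ]
 [0.38148473 0.26495867]]
[0.41537344 0.30946928] sizes 0.06545617093411721 0.08980642749248145
yaw -0.012966592187226303
at 26.1 [0.417  0.3078 0.1306] [ 3.142 -0.     1.56 ] 0.0649
(np.float64(0.41537343529733484), np.float64(0.30946928327689593), 0.06, np.float64(1.5578297346076702)) -> [ 0.02 -0.02  0.71] [ 0.    -0.     0.002] rows 2 
(np.float64(0.41537343529733484), np.float64(0.30946928327689593), 0.023, np.float64(1.5578297346076702)) -> [-0.    0.    0.37] [ 0. -0. -0.] rows 1
```

Request:
move_arm(plan=[0.02, -0.01, 0.4, 0, 0, 0, 0.02, -0.01, 0.71, 0, 0, 0, 0.02, -0.01, 0.71, 0, 0, 0, 0.02, -0.01, 0.71, 0, 0, 0])

```text
clock: 26.5
eef_pos: [0.4157, 0.3101, 0.0601]
ee_rot: [-3.141, -0.0, 1.561]
ft_force: [-0.2, 0.7, 0.5]
grip_width: 0.0656
finger_force: 0.0
```

Request:
move_arm(plan=[0, 0, 0.2, 0, 0, 0, 0, 0, 0.36, 0, 0, 0, 0, 0, 0.36, 0, 0, 0, 0, 0, 0.36, 0, 0, 0])

```text
clock: 26.9
eef_pos: [0.4161, 0.3101, 0.0243]
ee_rot: [3.141, -0.0, 1.561]
ft_force: [-0.5, -0.5, 0.7]
grip_width: 0.0654
finger_force: 0.0
```

Request:
move_arm(plan=[0, 0, 0, 0, 0, 0, 0, 0, 0, 0, 0, 0, 0, 0, 0, 0, 0, 0, 0, 0, 0, 0, 0, 0, 0, 0, 0, 0, 0, 0, 0, 0, 0, 0, 0, 0, 0, 0, 0, 0, 0, 0, 0, 0, 0, 0, 0, 0], grip=1)

```text
clock: 27.7
eef_pos: [0.416, 0.3099, 0.0236]
ee_rot: [3.142, -0.0, 1.561]
ft_force: [-0.2, -0.5, 0.3]
grip_width: 0.0121
finger_force: 30.0
```

```bash
python3 - <<'E'
from h import *
plan((.416,.309,.12,1.56),(.48,.215,.14,1.6),(.545,.12,.14,1.64),(.61,.03,.14,1.681),(.6183,.0115,.1,1.681))
E
```

```text
at 27.7 [0.416  0.3099 0.0236] [ 3.142 -0.     1.561] 0.0121
(0.416, 0.309, 0.12, 1.56) -> [-0.01  0.   -0.96] [ 0. -0.  0.] rows 2 
(0.48, 0.215, 0.14, 1.6) -> [-0.93  0.65 -0.2 ] [ 0.    -0.    -0.025] rows 3 
(0.545, 0.12, 0.14, 1.64) -> [-0.97  0.62 -0.  ] [ 0.    -0.    -0.026] rows 3 
(0.61, 0.03, 0.14, 1.681) -> [-0.94  0.59 -0.  ] [ 0.    -0.    -0.026] rows 3 
(0.6183, 0.0115, 0.1, 1.681) -> [-0.2   0.06  0.4 ] [ 0. -0.  0.] rows 1
```

Request:
move_arm(plan=[0, 0, -0.3, 0, 0, 0, 0, 0, -0.7, 0, 0, 0, 0, 0, -0.96, 0, 0, 0, 0, 0, -0.96, 0, 0, 0])

```text
clock: 28.1
eef_pos: [0.4175, 0.3113, 0.123]
ee_rot: [3.137, -0.003, 1.561]
ft_force: [0.7, 0.6, -1.5]
grip_width: 0.0117
finger_force: 30.0
```

Request:
move_arm(plan=[-0.4, 0.3, -0.2, 0, 0, -0.01, -0.8, 0.55, -0.2, 0, 0, -0.025, -0.93, 0.65, -0.2, 0, 0, -0.025, -0.93, 0.65, -0.2, 0, 0, -0.025])

```text
clock: 28.5
eef_pos: [0.4815, 0.2124, 0.1384]
ee_rot: [-3.141, 0.001, 1.594]
ft_force: [-0.5, 1.3, -1.5]
grip_width: 0.0118
finger_force: 30.0
```

Request:
move_arm(plan=[-0.4, 0.25, 0, 0, 0, -0.01, -0.8, 0.5, 0, 0, 0, -0.026, -0.97, 0.62, 0, 0, 0, -0.026, -0.97, 0.62, 0, 0, 0, -0.026])

```text
clock: 28.9
eef_pos: [0.5457, 0.1184, 0.1384]
ee_rot: [-3.14, 0.0, 1.636]
ft_force: [-0.3, 0.7, -0.3]
grip_width: 0.0116
finger_force: 30.0
```

Request:
move_arm(plan=[-0.4, 0.25, 0, 0, 0, -0.01, -0.8, 0.5, 0, 0, 0, -0.026, -0.94, 0.59, 0, 0, 0, -0.026, -0.94, 0.59, 0, 0, 0, -0.026, -0.94, 0.59, 0, 0, 0, -0.026])

```text
clock: 29.4
eef_pos: [0.6092, 0.0339, 0.139]
ee_rot: [-3.14, -0.002, 1.683]
ft_force: [-0.9, 0.9, -0.8]
grip_width: 0.0119
finger_force: 30.0
```

```bash
python3 - <<'E'
from h import *
plan((.6185,.0115,.09,1.679))
c=camera('wrist'); cv2.imwrite('pics/w8.png',c['image'])
E
```

```text
at 29.4 [0.6092 0.0339 0.139 ] [-3.140e+00 -2.000e-03  1.683e+00] 0.0119
(0.6185, 0.0115, 0.09, 1.679) -> [-0.23  0.07  0.49] [-0.001 -0.001  0.003] rows 2
```

View pics/w8.png

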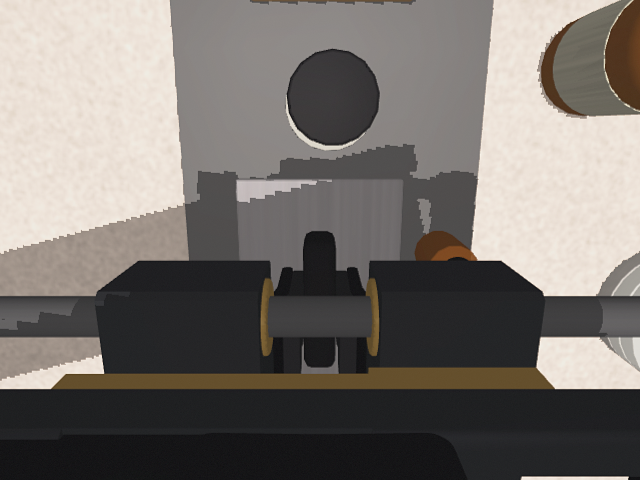

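The wrist view shows the lid held level (far edge row 180, columns 237–403), the jar upright at (333,97), the dropper at (445,247).

```bash
python3 - <<'E'
from h import *
c=camera('wrist'); s=get_obs(); p=s['eef_pos']; yw=s['ee_rot'][2]; ax=np.array([np.cos(yw),np.sin(yw)]); ay=np.array([np.sin(yw),-np.cos(yw)])
u=unproj(c,[(237,180),(403,180)],p[2]-.0136)[:,:2]; print(np.linalg.norm(u[0]-u[1]),[( (q-p[:2])@ax-.045,(q-p[:2])@ay) for q in u])
plan((.6182,.0115,.09,1.679))
E
```

```text
0.06466664867329763 [(np.float64(-0.0013977163059304062), np.float64(-0.03235005336646126)), (np.float64(-0.0014923535773408228), np.float64(0.032316526057709356))]
at 29.5 [0.6092 0.0342 0.1395] [-3.141e+00 -1.000e-03  1.685e+00] 0.0116
(0.6182, 0.0115, 0.09, 1.679) -> [-0.24  0.06  0.5 ] [-0.    -0.001  0.004] rows 2
```

Request:
move_arm(plan=[-0.12, 0.03, 0.1, 0, 0, 0, -0.23, 0.06, 0.3, 0, 0, 0.003, -0.23, 0.06, 0.48, 0, 0, 0.003, -0.23, 0.06, 0.48, 0, 0, 0.003, -0.23, 0.06, 0.48, 0, 0, 0.003, -0.23, 0.06, 0.48, 0, 0, 0.003])

```text
clock: 30.1
eef_pos: [0.6192, 0.0097, 0.0926]
ee_rot: [3.14, -0.0, 1.677]
ft_force: [0.2, 0.3, -0.0]
grip_width: 0.0117
finger_force: 30.0
```

```bash
python3 - <<'E'
from h import *
plan((.6182,.012,.075,1.679),(.6182,.012,.063,1.679))
E
```

```text
at 30.1 [0.6192 0.0097 0.0926] [ 3.14  -0.     1.677] 0.0117
(0.6182, 0.012, 0.075, 1.679) -> [ 0.02 -0.01  0.18] [ 0.001 -0.    -0.001] rows 1 
(0.6182, 0.012, 0.063, 1.679) -> [0.   0.   0.12] [-0. -0.  0.] rows 1
```

Request:
move_arm(plan=[0.02, -0.01, 0.05, 0, 0, 0, 0.02, -0.01, 0.15, 0, 0, 0, 0.02, -0.01, 0.17, 0, 0, 0, 0.02, -0.01, 0.17, 0, 0, 0, 0.02, -0.01, 0.17, 0, 0, 0])

```text
clock: 30.6
eef_pos: [0.6175, 0.0111, 0.0745]
ee_rot: [-3.142, -0.0, 1.677]
ft_force: [-0.4, -0.4, -0.4]
grip_width: 0.0119
finger_force: 30.0
```

```bash
python3 - <<'E'
from h import *
plan((.6182,.012,.063,1.679))
E
```

```text
at 30.6 [0.6175 0.0111 0.0745] [-3.142 -0.     1.677] 0.0119
(0.6182, 0.012, 0.063, 1.679) -> [0.01 0.01 0.12] [-0.    -0.    -0.001] rows 1
```

Request:
move_arm(plan=[0.01, 0.005, 0.03, 0, 0, 0, 0.01, 0.005, 0.06, 0, 0, 0, 0.01, 0.005, 0.08, 0, 0, 0, 0.01, 0.005, 0.1, 0, 0, 0, 0.01, 0.005, 0.11, 0, 0, 0, 0.01, 0.005, 0.115, 0, 0, 0, 0.01, 0.005, 0.115, 0, 0, 0])

```text
clock: 31.3
eef_pos: [0.6179, 0.0121, 0.063]
ee_rot: [-3.142, -0.0, 1.677]
ft_force: [0.4, 0.3, -1.2]
grip_width: 0.0117
finger_force: 30.0
```

Request:
move_arm(plan=[0, 0, 0.01, 0, 0, 0, 0, 0, 0.01, 0, 0, 0])

```text
clock: 31.5
eef_pos: [0.618, 0.0121, 0.0626]
ee_rot: [3.141, 0.0, 1.677]
ft_force: [-1.7, -1.1, 4.2]
grip_width: 0.0115
finger_force: 30.0
```

Request:
move_arm(plan=[0, 0, 0, 0, 0, 0, 0, 0, 0, 0, 0, 0, 0, 0, 0, 0, 0, 0, 0, 0, 0, 0, 0, 0, 0, 0, 0, 0, 0, 0], grip=0.3)

```text
clock: 32.0
eef_pos: [0.6179, 0.0121, 0.062]
ee_rot: [-3.142, -0.0, 1.677]
ft_force: [0.6, 0.5, 0.4]
grip_width: 0.0296
finger_force: 0.0
```

Request:
move_arm(plan=[0, 0, -0.3, 0, 0, 0, 0, 0, -0.7, 0, 0, 0, 0, 0, -1, 0, 0, 0, 0, 0, -1, 0, 0, 0])

```text
clock: 32.4
eef_pos: [0.6203, 0.0128, 0.1668]
ee_rot: [3.135, 0.001, 1.677]
ft_force: [0.5, 0.6, -0.3]
grip_width: 0.0309
finger_force: 0.0
```

Request:
move_arm(plan=[-0.6, -0.6, -0.5, 0, 0, 0, -0.9, -0.9, -0.5, 0, 0, 0, -0.9, -0.9, -0.5, 0, 0, 0, -0.9, -0.9, -0.5, 0, 0, 0])

```text
clock: 32.8
eef_pos: [0.5359, -0.0924, 0.2128]
ee_rot: [-3.141, 0.003, 1.67]
ft_force: [-0.4, -0.9, -0.6]
grip_width: 0.0303
finger_force: 0.0
```

```bash
python3 - <<'E'
from h import *
s=camera('scene'); t=camera('top')
cv2.imwrite('pics/s9.png',cv2.resize(s['image'][130:430,180:480],(600,600),interpolation=cv2.INTER_CUBIC))
cv2.imwrite('pics/t9.png',cv2.resize(t['image'][130:290,160:450],(800,441),interpolation=cv2.INTER_CUBIC))
for k,p,z in(('lid',(.618,.0115,.11),.039),('dropper',(.6938,.02,0),0),('jar',(.606,.112,0),0)):
    for v in(t,s):
        r=region(k,v)
        if r is not None: q,e=fit(k,[(v,r)],p,z=z,yaw=k=='lid'); print(k,np.round(q,4),round(e,3))
E
```

```text
lid [0.6156 0.0133 0.1137] 0.046
lid [0.6181 0.01   0.0895] 0.048
dropper [0.6904 0.0221 0.0368] 0.086
dropper [0.6936 0.021  0.0287] 0.047
jar [ 0.6053  0.1125 -0.0268] 0.074
jar [0.6072 0.1113 0.0387] 0.144
```

View pics/s9.png

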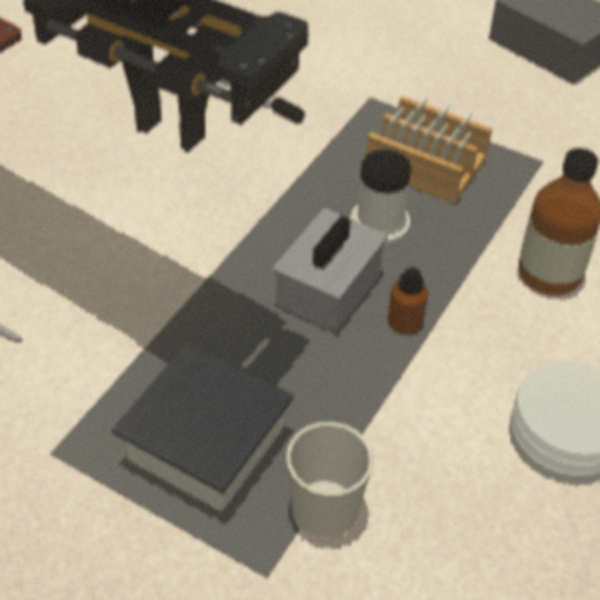

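View pics/t9.png

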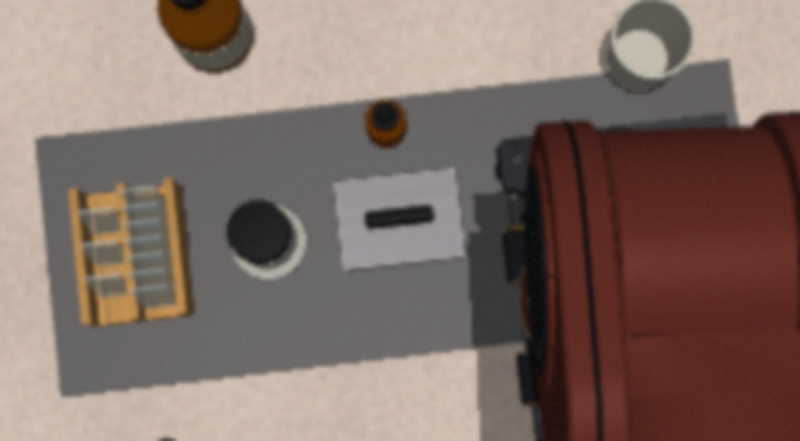

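The pictures show the lid flush on the dish (scene crop ~330,265), with the jar and dropper upright and in place and the bystanders where they were. I'll hand it in.

```bash
python3 -c "
from bench import *
print(job_done())"
```

```text
the job is handed in; nothing more can be done
None
```

The job is handed in: in the last pictures the dish, jar and dropper bottle stood upright within about 3 mm of where they should be, the lid sat home on the dish, nothing else looked moved, and the arm took about 33 s.

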